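# Pack the orange case for a motorcycle repair

### The job

Pack the orange case on the bench: lay the throttle grip (the one with the cable drum) lengthwise in the long rectangular pocket and the toothed footpeg lengthwise in the shorter rectangular pocket, and stand the piston crown up in the wide round pocket and the tall slim spark plug socket upright in the small round pocket, each resting on its pocket's floor. The plain grip and the short wide socket look similar but stay out: leave them where they are.

Things in the scene. Friction and masses are not known exactly. Their poses are not given: they have to be found in the camera images.
- throttle_grip_mid (a point): Throttle grip, lying flat: black ribbed rubber sleeve 32 mm in diameter with a flat-sided black cable drum at one end (block 18 mm long, 40 mm wide, 32 mm high). 108 mm long overall, 32 mm high, about 0.12 kg. The point is its centre, 16 mm up; x along its length towards the drum, z up. The drum covers x from +36 to +54 mm.
- footpeg_mid (a point): Toothed aluminium footpeg, lying flat: open frame 62 mm long, 34 mm wide and 20 mm high (teeth 3.5 mm more) with a narrow pivot tongue at one end, 85 mm long overall, about 0.15 kg. The point is the middle of its length, 10 mm above its underside; x along its length towards the tongue, z up. The frame covers x from -42.5 to +19.5 mm, its middle cross-bar lies at x = -12 mm; the tongue is 14 mm wide.
- piston_mid (a point): Aluminium engine piston, standing crown up: cylinder 48 mm in diameter, 42 mm high, dark ring grooves near the top, about 0.14 kg. The point is its centre, 21 mm up; z up.
- plug_socket_mid (a point): Spark plug socket, the tall slim one, standing upright: steel tube 24 mm in diameter, 62 mm high, dark opening at the top, about 0.11 kg. The point is its centre, 31 mm up; z up.
- plain_grip_mid (a point): Plain left-hand grip, does not belong in the case: black ribbed rubber sleeve 30 mm in diameter, 116 mm long, the same thickness all along with no drum. The point is its centre, 15 mm up; x along its length, z up.
- short_socket_mid (a point): Short wide socket, does not belong in the case: steel, 38 mm in diameter, only 36 mm high, standing upright. The point is its centre, 18 mm up; z up.
- long_pocket_floor (a point): Insert with the long rectangular pocket, 125 mm (y) x 81 mm (x). One of four grey inserts of the same outline filling the orange case's base two by two; which lies where changes. Point: centre of the pocket floor, 7 mm above the bench; the pocket is 10 mm deep. x: along the insert's 92 mm side, away from the robot; y: along its 136 mm side; z up. Case: 194 x 282 mm outside, walls 24 mm above the bench; its lid lies flat behind it.
- short_pocket_floor (a point): Insert with the shorter rectangular pocket, 104 mm (y) x 81 mm (x). One of four grey inserts of the same outline filling the orange case's base two by two; which lies where changes. Point: centre of the pocket floor, 7 mm above the bench; the pocket is 10 mm deep. x: along the insert's 92 mm side, away from the robot; y: along its 136 mm side; z up. Case: 194 x 282 mm outside, walls 24 mm above the bench; its lid lies flat behind it.
- wide_round_floor (a point): Insert with the wide round pocket, 72 mm in diameter. One of four grey inserts of the same outline filling the orange case's base two by two; which lies where changes. Point: centre of the pocket floor, 7 mm above the bench; the pocket is 10 mm deep. x: along the insert's 92 mm side, away from the robot; y: along its 136 mm side; z up. Case: 194 x 282 mm outside, walls 24 mm above the bench; its lid lies flat behind it.
- small_round_floor (a point): Insert with the small round pocket, 44 mm in diameter. One of four grey inserts of the same outline filling the orange case's base two by two; which lies where changes. Point: centre of the pocket floor, 7 mm above the bench; the pocket is 10 mm deep. x: along the insert's 92 mm side, away from the robot; y: along its 136 mm side; z up. Case: 194 x 282 mm outside, walls 24 mm above the bench; its lid lies flat behind it.
Not all that is in view belongs to the job. What is shaped like the part that bears footpeg_mid but green or purple is not meant.

How it is judged:
At the end, for the whole second after the job is handed in: Each thing rests flat or upright (0.12 rad) on its own pocket floor (height within 4 mm), at rest: grip and footpeg within 22 mm of centre and 0.35 rad of lengthwise, piston and tall socket within 15 mm. Plain grip and short socket untipped, within 30 mm of their start (horizontal distance between throttle_grip_mid and long_pocket_floor below 0.022 m and z of throttle_grip_mid in the frame of long_pocket_floor between 0.012 and 0.02 m and angle between each of throttle_grip_mid, footpeg_mid, piston_mid, plug_socket_mid's own z axis and vertical below 0.12 rad and linear speed of each of throttle_grip, footpeg, piston, plug_socket below 0.02 m/s and angle between the x axis of throttle_grip_mid and the y axis of long_pocket_floor, either way round below 0.35 rad and horizontal distance between footpeg_mid and short_pocket_floor below 0.022 m and z of footpeg_mid in the frame of short_pocket_floor between 0.006 and 0.014 m and angle between the x axis of footpeg_mid and the y axis of short_pocket_floor, either way round below 0.35 rad and horizontal distance between piston_mid and wide_round_floor below 0.015 m and z of piston_mid in the frame of wide_round_floor between 0.017 and 0.025 m and horizontal distance between plug_socket_mid and small_round_floor below 0.015 m and z of plug_socket_mid in the frame of small_round_floor between 0.027 and 0.035 m and distance of each of plain_grip_mid, short_socket_mid from where it was at the start of the episode below 0.03 m and angle between each of plain_grip_mid, short_socket_mid's own z axis and vertical below 0.2 rad); the robot touches nothing.
It fails at once if the plain grip was lifted or pushed aside by 30 mm or more, or tipped over (distance of plain_grip_mid from where it was at the start of the episode above 0.03 m or angle between plain_grip_mid's own z axis and vertical above 0.5 rad).
It fails at once if the short socket was lifted or pushed aside by 30 mm or more, or tipped over (distance of short_socket_mid from where it was at the start of the episode above 0.03 m or angle between short_socket_mid's own z axis and vertical above 0.5 rad).
It also fails if it takes over 109 s, if anything falls off the work surface, if the arm or the gripper's body presses on something with over 40 N, if the wrist force passes 120 N, or if a joint passes its speed limit or range.

### The arm

A 6-joint arm with a two-finger parallel gripper is mounted at the origin on the work surface. World frame = base frame: x ahead of the robot, y to its left, z up, the work surface at z = 0. Lengths are in m, angles in rad, forces in N, time in s.
With the tool pointing down it reaches from about 0.35 to 0.975 m from the base axis. Payload 4.9 kg.
Tool frame: the origin (TCP) lies at the very end of the fingers, on their centre line; the grasp point (between the pads) lies 19 mm behind it; z points along the fingers, y is the line along which they close (so a half turn about z gives the same grasp; the last joint's range is limited). The gripper opens to 85 mm and grips with 20 to 120 N. Pads are 22 mm wide; open, the fingers measure 114 mm over their backs; the gripper's body (76 mm by 85 mm) begins 54 mm behind the grasp point. The pads swing forward as they close: fully open they stand 13 mm farther back than shut.
Start: joints at [1.225, 0.053, 1.613, -0, 1.476, -0.119], TCP at [0.141, 0.609, 0.231] pointing down, gripper open.
Joint ranges: [-3.01, 3.01], [-1.01, 2.22], [0.06, 2.58], [-1.02, 4.17], [0.09, 2.62], [-3.14, 3.14]. Speed limits (rad/s): [2.57, 2.57, 3.14, 3.14, 3.14, 3.14].

### API

Orientations are given as a rotation vector (axis times angle).
In Python, from station import ctrl, imaging gives the robot as it stands.
- The arm moves only by the tool play_rows, never from a script. Its argument "series" is a list of rows, each a list of 3 entries, a list of its own where there are three numbers: the opening, from 0 (shut) to 1 (fully open), then the shift along the tool's x, y, z each as a share of 0.05 m, from -1 to 1, then the turn, a rotation vector about the tool's x, y, z each as a share of 8 degrees, from -1 to 1. In form: [[grip, [dx, dy, dz], [ax, ay, az]], ...]. A call has 1 to 8 rows; each row shifts and turns the commanded pose from where the row before left it, along the tool's axes as they then stand; what a row does not reach is not made up. A row lasts 1/8 s, in which the tool goes at most 62.5 mm and 10.7 degrees, less where a joint would pass 70% of its speed; a pose out of reach is approached as far as the arm can. A call with a number of a shift or a turn outside -1 to 1 is refused whole. A call with a gripper value outside its range is refused whole. The fingers move at their own pace and stop on an object; "force" is the grip in N (left out, the last holds). Time passes only in rows, so rows that do not move let the fingers close. It gives the time, the measured TCP pose, the force, the opening and the grip force at its end, in the units of the state.
- ctrl.get_obs(): the state, without advancing time (a new reading comes with each control period).
- imaging.get_image(name): name is "scene" or "top" or "wrist"; returns a dict with "color" (420x560x3 uint8, blue, green, red), "fx", "fy", "cx", "cy" (pixels), "D" ([k1, k2, p1, p2, k3] as OpenCV has them; the pictures are not rectified), "extrinsics" (4x4, takes a point from world to camera coordinates); the wrist camera has in their place "hand_eye" (4x4, takes a point from camera to tool coordinates, whose origin is the TCP and whose axes are the flange's). Camera axes: x right, y down, z forward; pixel columns grow to the right and rows downward; lengths in m; the calibration is good to about 2 mm. A picture is of the moment at which its call begins: read the wrist's pose just before it. There is no depth.
- ctrl.finish_job(): hands the job in; it is judged then, once.
The state is a dict: "t": time; "q": joint angles; "dq": joint speeds; "effort": joint torques, N m; "tool_pos": TCP position; "tool_rot": TCP orientation; "contact_force": force on the tool from outside, world axes, zero at the start; "wrist_torque": the same for the moment, N m; "opening": finger opening in m; "grip_force": force on a finger pad.
Only numpy, scipy, OpenCV 4.12 (cv2) and the standard library are available. Lean on these libraries where they do the work, as an engineer would, in place of code of your own. Each camera call takes 0.05 s, during which the arm holds its last target. There are 200 camera calls.

## Working session

There is one attempt and no reset: what is moved stays moved. The work goes in short steps, Python scripts to look and compute and a tool call to move; the robot and the scene stay as the last step left them, time stands still between calls to the robot, and variables do not carry over. Pictures are saved under pics/ and viewed, at most 14 in all, crops included, and the job is handed in when it is done.

Besides the shell and the picture viewer there is one more tool, called after "Request:" by a JSON object that holds its "api" and its "payload". play_rows: Moves the arm, as the interface text tells. Shift numbers are shares of 0.05 m and turn numbers shares of 8 degrees, none past 1 either way. Its arguments: {"type":"object","properties":{"series":{"type":"array"},"force":{"type":"number"}},"required":["series"]}

```bash
mkdir -p pics; ls; cat > h.py <<'E'
import numpy as np, cv2
from scipy.spatial.transform import Rotation as R
from station import ctrl, imaging
def shot(n):
    o=ctrl.get_obs(); im=imaging.get_image(n)
    K=np.array([[im['fx'],0,im['cx']],[0,im['fy'],im['cy']],[0,0,1]]);D=np.array(im['D'],float)
    if n=='wrist':
        T=np.eye(4);T[:3,:3]=R.from_rotvec(o['tool_rot']).as_matrix();T[:3,3]=o['tool_pos']
        C=T@np.array(im['hand_eye'])
    else: C=np.linalg.inv(np.array(im['extrinsics']))
    return im['color'],K,D,C
def ray(px,K,D,C,z):
    p=cv2.undistortPoints(np.array(px,float).reshape(-1,1,2),K,D).reshape(-1,2)
    d=np.c_[p,np.ones(len(p))]@C[:3,:3].T; o=C[:3,3]
    return o+d*((z-o[2])/d[:,2])[:,None]
E
python3 - <<'E'
from h import *
print(ctrl.get_obs())
for n in ('scene','top'):
    c,K,D,C=shot(n); cv2.imwrite(f'pics/{n}0.png',c); np.savez(n+'0.npz',c=c,K=K,D=D,C=C); print(C.round(3))
E
```

```text
pics
{'t': 0.0, 'q': array([ 1.22501934e+00,  5.33653651e-02,  1.61429435e+00,  8.53289704e-06,
        1.47601170e+00, -1.19011165e-01]), 'dq': array([ 0.00030881,  0.00163587,  0.00084032,  0.00026863, -0.00177139,
       -0.00052359]), 'effort': array([ 9.83674181e-04, -3.93699217e+01, -3.70167661e+01, -2.14666863e-05,
        7.20098469e-03, -2.41951687e-05]), 'tool_pos': array([0.14030739, 0.60840484, 0.23005754]), 'tool_rot': array([-0.3553862 , -3.12093498,  0.00317396]), 'contact_force': array([ 0.07162563,  0.54360154, -0.08950572]), 'wrist_torque': array([-0.01552698, -0.00752524,  0.00217232]), 'grip_force': 0.0, 'opening': 0.08511232909727498}
[[-0.845  0.338 -0.413  0.988]
 [ 0.534  0.564 -0.63   0.829]
 [ 0.02  -0.753 -0.657  0.881]
 [ 0.     0.     0.     1.   ]]
[[-0.013 -0.983  0.185  0.291]
 [-1.     0.014  0.     0.05 ]
 [-0.003 -0.185 -0.983  1.143]
 [ 0.     0.     0.     1.   ]]
```

View pics/top0.png

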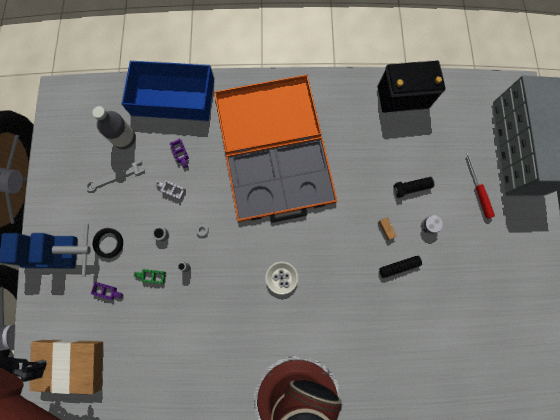

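View pics/scene0.png

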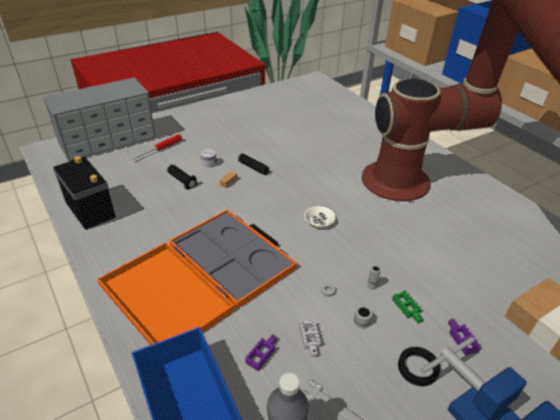

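The top view shows the case at (280,180) with the round pockets nearer the robot: wide (260,200), small (308,190). Silver footpeg is at (172,190), tall socket (183,267), short socket (160,234), throttle grip (413,187) with its drum to the left, piston (433,225) and plain grip (400,267). The scene view agrees.

```bash
python3 - <<'E'
from h import *
d=np.load('top0.npz');c=d['c']
a=cv2.resize(c[130:230,222:342],None,fx=5,fy=5,interpolation=cv2.INTER_CUBIC)
cv2.imwrite('pics/a.png',a)
b=[cv2.resize(c[y-20:y+20,x-20:x+20],(260,260),interpolation=cv2.INTER_CUBIC) for x,y in [(172,190),(183,267),(160,234),(413,187),(433,225),(400,267)]]
cv2.imwrite('pics/b.png',np.vstack([np.hstack(b[:3]),np.hstack(b[3:])]))
g=lambda px,z: ray(px,d['K'],d['D'],d['C'],z)[:, :2].round(4).tolist()
print('case',g([[229,152],[323,139],[336,203],[239,220]],.02))
print('foot,grip',g([[172,190],[413,187]],.02)); print('tops', g([[183,264]],.062),g([[161,231]],.036),g([[433,222]],.042),g([[400,267]],.02))
E
```

```text
case [[0.6817, 0.1824], [0.7173, -0.0879], [0.5283, -0.1173], [0.484, 0.1528]]
foot,grip [[0.5724, 0.3429], [0.5719, -0.3394]]
tops [[0.3615, 0.2963]] [[0.4536, 0.3654]] [[0.467, -0.3805]] [[0.3474, -0.2865]]
```

View pics/a.png

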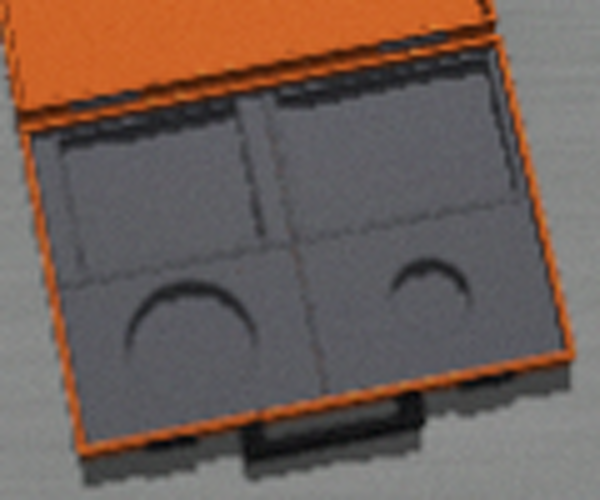

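View pics/b.png

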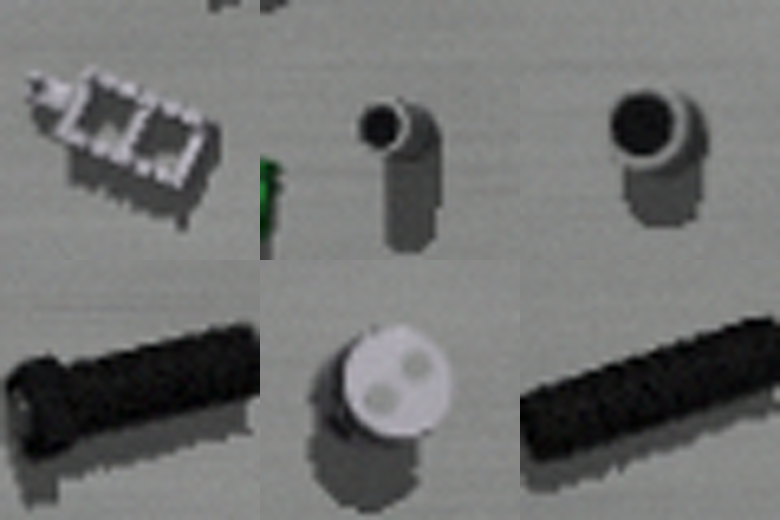

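The far-left pocket (crop x 62–250) is the short one and the far-right (275–510) is the long one. Wide round is near-left and small round is near-right. The footpeg tongue points image-left and the grip drum is at its left end.

```bash
cat >> h.py <<'E'
def todo(xy,z,ydir=None,label=''):
    """tool-frame shift (units .05 m) from the current pose, then turn (units 8 deg) about tool z"""
    o=ctrl.get_obs(); M=R.from_rotvec(o['tool_rot']).as_matrix()
    s=M.T@(np.array([*xy,z])-o['tool_pos'])/.05
    t=None
    if ydir is not None:
        now=np.degrees(np.arctan2(M[1,1],M[0,1])); dd=(ydir-now+90)%180-90; t=round(-dd/8,2)
    print(label,'shift',s.round(2),'turn_z',t,'q6',round(o['q'][5],2),'tilt',M[:2,2].round(4))
E
python3 - <<'E'
from h import *
import json
d=np.load('top0.npz');c=d['c']
g=lambda px,z: ray(px,d['K'],d['D'],d['C'],z)[:, :2]
A=lambda p:(np.array(p,float)+.5)/5-.5+[222,130]
B=lambda p,x,y:(np.array(p,float)+.5)/6.5-.5+[x-20,y-20]
cs=g(A([[20,128],[497,38],[575,355],[82,452]]),.024); print('sides',[np.linalg.norm(cs[i]-cs[i-1]).round(4) for i in range(4)],cs.mean(0))
x=cs[0]+cs[1]-cs[2]-cs[3]; x/=np.linalg.norm(x); y=np.array([-x[1],x[0]])
cross=g(A([[298,242]]),.017)[0]; print('cross',cross,'yaw',np.degrees(np.arctan2(x[1],x[0])))
m=(cs.mean(0)+cross)/2
P={n:(m+a*.046*x+b*.068*y).round(4).tolist() for n,a,b in [('short',1,1),('long',1,-1),('wide',-1,1),('small',-1,-1)]}
print(P)
print('roundcheck',g(A([[190,345],[430,298]]),.012))
f=g(B([[92,68],[210,122],[183,185],[65,135]],172,190),.0225); tip=g(B([[32,87]],172,190),.015)
fc=f.mean(0); u=f[0]+f[3]-f[1]-f[2];u/=np.linalg.norm(u); print('foot frame c',fc,'ang',np.degrees(np.arctan2(u[1],u[0])),'tip',tip,(tip-fc)@u)
print('tall',g(B([[124,126]],183,267),.062),'short',g(B([[128,125]],160,234),.036),'piston',g(B([[140,120]],433,225),.042))
gm=(c.max(2)<42).astype(np.uint8)
for n,(x0,y0,x1,y1) in dict(grip=(385,170,445,205),plain=(370,250,430,285)).items():
    s=np.zeros_like(gm);s[y0:y1,x0:x1]=gm[y0:y1,x0:x1]
    r=cv2.minAreaRect(cv2.findNonZero(s)); w=g(cv2.boxPoints(r),.016); 
    e=[w[1]-w[0],w[2]-w[1]]; l=max(e,key=np.linalg.norm)
    print(n,w.mean(0),[np.linalg.norm(k).round(3) for k in e],np.degrees(np.arctan2(l[1],l[0])))
todo([.3615,.2963],.2,90,'tall')
E
```

```text
sides [np.float64(0.191), np.float64(0.278), np.float64(0.1906), np.float64(0.2786)] [0.60245493 0.03655171]
cross [0.60320235 0.034295  ] yaw 11.038446645943596
{'short': [0.635, 0.111], 'long': [0.661, -0.0225], 'wide': [0.5447, 0.0934], 'small': [0.5707, -0.0401]}
roundcheck [[ 0.54557273  0.09583233]
 [ 0.57087814 -0.0397545 ]]
foot frame c [0.57415543 0.34036817] ang 65.4274057040592 tip [[0.59511536 0.38993653]] [0.0537953]
tall [[0.35639129 0.29978818]] short [[0.44861922 0.37003899]] piston [[ 0.46405987 -0.3834659 ]]
grip [ 0.57790187 -0.34236643] [np.float64(0.117), np.float64(0.043)] -73.92024980437414
plain [ 0.34908591 -0.28870775] [np.float64(0.122), np.float64(0.031)] -72.79107733288637
tall shift [-5.71 -5.09  0.61] turn_z -1.62 q6 -0.12 tilt [-0.0006 -0.0018]
```

Request:
{"api": "play_rows", "payload": {"series": [[1,[-0.7,-0.63,0.08],[0,0,0]],[1,[-0.7,-0.63,0.08],[0,0,0]],[1,[-0.7,-0.63,0.08],[0,0,0]],[1,[-0.7,-0.63,0.08],[0,0,0]],[1,[-0.7,-0.63,0.08],[0,0,0]],[1,[-0.7,-0.63,0.08],[0,0,0]],[1,[-0.7,-0.63,0.08],[0,0,0]],[1,[-0.7,-0.63,0.08],[0,0,0]]], "force": 40}}

```text
t: 1.1
tool_pos: [0.3571, 0.299, 0.1988]
tool_rot: [-0.355, -3.121, 0.0]
contact_force: [0.4, 0.6, -0.1]
opening: 0.0851
grip_force: 0.0
```

```bash
python3 - <<'E'
from h import *
c,K,D,C=shot('wrist'); cv2.imwrite('pics/w1.png',c); np.savez('w1.npz',c=c,K=K,D=D,C=C); print(C.round(3)); print(ctrl.get_obs()['tool_pos'])
p,_=cv2.projectPoints(np.array([[.3564,.2998,.062]]),cv2.Rodrigues(C[:3,:3].T)[0],-C[:3,:3].T@C[:3,3],K,D);print(p)
todo([.3564,.2998],.025)
E
```

```text
[[ 0.223  0.932  0.284  0.285]
 [ 0.975 -0.213 -0.066  0.315]
 [-0.001  0.292 -0.957  0.341]
 [ 0.     0.     0.     1.   ]]
[0.35938814 0.29533012 0.19811504]
[[[284.16217094 196.53176569]]]
 shift [0.09 0.09 3.46] turn_z None q6 -0.81 tilt [ 0.001  -0.0043]
```

View pics/w1.png

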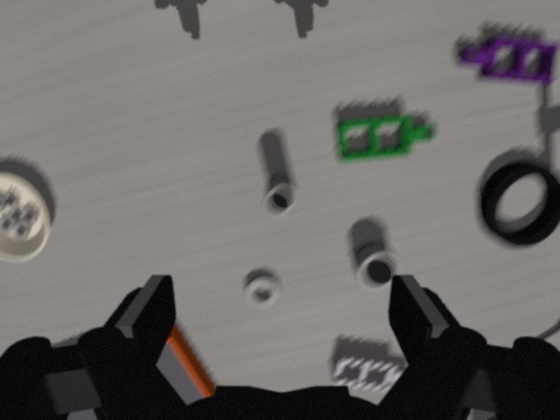

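Tall socket's mouth is at (279,200), near the predicted (284,196). The short socket is at (377,268) and clear of the fingers.

```bash
python3 - <<'E'
from h import *
d=np.load('w1.npz'); p=ray([[279,200]],d['K'],d['D'],d['C'],.062)[0]; print(p)
q=(p[:2]+[.3564,.2998])/2
todo(q,.018)
E
```

```text
[0.35821849 0.29527898 0.062     ]
 shift [0.06 0.05 3.6 ] turn_z None q6 -0.81 tilt [ 0.001  -0.0043]
```

Request:
{"api": "play_rows", "payload": {"series": [[1,[0.05,0.03,0.7],[0,0,0]],[1,[0,0,0.8],[0,0,0]],[1,[0,0,0.8],[0,0,0]],[1,[0,0,0.7],[0,0,0]],[1,[0,0,0.6],[0,0,0]],[0.15,[0,0,0],[0,0,0]],[0.15,[0,0,0],[0,0,0]],[0.15,[0,0,0],[0,0,0]]], "force": 40}}

```text
t: 2.15
tool_pos: [0.3558, 0.3033, 0.0211]
tool_rot: [0.355, 3.119, 0.003]
contact_force: [-0.2, -0.4, 0.1]
opening: 0.0322
grip_force: 0.0
```

Request:
{"api": "play_rows", "payload": {"series": [[0,[0,0,0],[0,0,0]],[0,[0,0,0],[0,0,0]],[0,[0,0,0],[0,0,0]],[0,[0,0,0],[0,0,0]]]}}

```text
t: 2.65
tool_pos: [0.3558, 0.3032, 0.0211]
tool_rot: [0.355, 3.119, 0.003]
contact_force: [-0.2, 0.8, 6.8]
opening: 0.0232
grip_force: 39.1
```

```bash
python3 - <<'E'
from h import *
todo([.5707,-.0400],.15,None,'to small')
E
```

```text
to small shift [-5.74 -5.72 -2.58] turn_z None q6 -0.8 tilt [0.0024 0.0014]
```

Request:
{"api": "play_rows", "payload": {"series": [[0,[0,0,-0.5],[0,0,0]],[0,[0,0,-0.7],[0,0,0]],[0,[0,0,-0.7],[0,0,0]],[0,[-0.2,-0.2,-0.7],[0,0,0]],[0,[-0.6,-0.6,0],[0,0,0]],[0,[-0.7,-0.7,0],[0,0,0]],[0,[-0.7,-0.7,0],[0,0,0]],[0,[-0.7,-0.7,0],[0,0,0]]]}}

```text
t: 3.65
tool_pos: [0.4638, 0.1272, 0.1494]
tool_rot: [0.355, 3.121, 0.0]
contact_force: [0.8, 0.3, 0.6]
opening: 0.0227
grip_force: 39.3
```

Request:
{"api": "play_rows", "payload": {"series": [[0,[-0.7,-0.7,0],[0,0,0]],[0,[-0.7,-0.7,0],[0,0,0]],[0,[-0.7,-0.7,0],[0,0,0]],[0,[-0.6,-0.6,0],[0,0,0]],[0,[-0.1,-0.1,0],[0,0,0]],[0,[0,0,0],[0,0,0]],[0,[0,0,0],[0,0,0]]]}}

```text
t: 4.53
tool_pos: [0.5676, -0.0382, 0.1491]
tool_rot: [-0.354, -3.121, -0.001]
contact_force: [0.2, 0.4, -2.2]
opening: 0.0228
grip_force: 39.4
```

```bash
python3 - <<'E'
from h import *
todo([.5707,-.0400],.028,None,'to small')
c,K,D,C=shot('wrist'); cv2.imwrite('pics/w2.png',c); np.savez('w2.npz',c=c,K=K,D=D,C=C)
E
```

```text
to small shift [-0.07 -0.02  2.42] turn_z None q6 -1.54 tilt [-0.0006  0.0004]
```

View pics/w2.png

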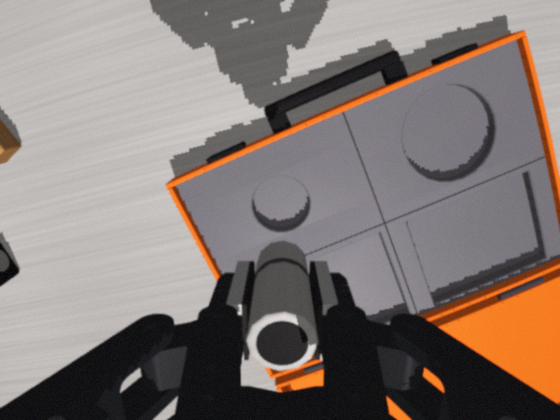

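The wrist view shows the held socket, the small pocket centre near (281,202), the wide pocket near (448,131) and the divider cross at (384,222).

```bash
python3 - <<'E'
from h import *
d=np.load('w2.npz'); p=ray([[281,202],[448,131],[384,222]],d['K'],d['D'],d['C'],.017)[:,:2]; print(p)
todo(p[0],.028)
E
```

```text
[[ 0.56925974 -0.04040397]
 [ 0.54340569  0.09231086]
 [ 0.60295912  0.03457728]]
 shift [-0.04 -0.04  2.42] turn_z None q6 -1.54 tilt [-0.0004  0.0003]
```

Both views agree to 2 mm, so I lower it.

Request:
{"api": "play_rows", "payload": {"series": [[0,[-0.06,-0.03,0.6],[0,0,0]],[0,[0,0,0.7],[0,0,0]],[0,[0,0,0.6],[0,0,0]],[0,[0,0,0.3],[0,0,0]],[0,[0,0,0.12],[0,0,0]],[0,[0,0,0.06],[0,0,0]],[0,[0,0,0.04],[0,0,0]],[0,[0,0,0],[0,0,0]]]}}

```text
t: 5.58
tool_pos: [0.5713, -0.0416, 0.029]
tool_rot: [0.355, 3.12, -0.0]
contact_force: [-0.7, 0.7, -0.9]
opening: 0.0234
grip_force: 39.4
```

Request:
{"api": "play_rows", "payload": {"series": [[0.6,[0,0,0],[0,0,0]],[0.6,[0,0,0],[0,0,0]],[0.6,[0,0,-0.4],[0,0,0]],[0.6,[0,0,-0.8],[0,0,0]],[0.8,[0,0,-0.8],[0,0,0.5]],[1,[0,0,-0.8],[0,0,0.95]],[1,[0,0,-0.6],[0,0,0.95]],[1,[0,0,0],[0,0,0.95]]]}}

```text
t: 6.58
tool_pos: [0.5731, -0.0419, 0.2045]
tool_rot: [1.072, 2.943, 0.002]
contact_force: [0.2, -0.4, 0.6]
opening: 0.0854
grip_force: 0.0
```

Request:
{"api": "play_rows", "payload": {"series": [[1,[0,0,0],[0,0,0.95]],[1,[0,0,0],[0,0,0.95]],[1,[0,0,0],[0,0,0.95]],[1,[0,0,0],[0,0,0.95]],[1,[0,0,0],[0,0,0.95]],[1,[0,0,0],[0,0,0.95]],[1,[0,0,0],[0,0,0.95]],[1,[0,0,0],[0,0,0.95]]]}}

```text
t: 7.58
tool_pos: [0.5711, -0.0415, 0.2002]
tool_rot: [2.42, 2.001, 0.002]
contact_force: [-1.4, -0.3, 0.5]
opening: 0.0856
grip_force: 0.0
```

```bash
python3 - <<'E'
from h import *
todo([.574,.340],.2,155,'foot')
E
```

```text
foot shift [ 7.5  -1.38  0.  ] turn_z 1.77 q6 -0.01 tilt [ 0.002  -0.0004]
```

Request:
{"api": "play_rows", "payload": {"series": [[1,[0.9,-0.17,0],[0,0,0]],[1,[0.95,-0.17,0],[0,0,0]],[1,[0.95,-0.18,0],[0,0,0]],[1,[0.95,-0.18,0],[0,0,0]],[1,[0.95,-0.17,0],[0,0,0]],[1,[0.95,-0.17,0],[0,0,0]],[1,[0.95,-0.17,0],[0,0,0]],[1,[0.9,-0.17,0],[0,0,0]]]}}

```text
t: 8.57
tool_pos: [0.572, 0.3417, 0.2004]
tool_rot: [2.416, 2.007, 0.003]
contact_force: [0.5, -0.8, 0.3]
opening: 0.0853
grip_force: 0.0
```

Request:
{"api": "play_rows", "payload": {"series": [[1,[0,0,0],[0,0,0.9]],[1,[0,0,0],[0,0,0.87]],[1,[0,0,0],[0,0,0]],[1,[0,0,0],[0,0,0]]]}}

```text
t: 9.07
tool_pos: [0.5721, 0.3398, 0.1993]
tool_rot: [2.645, 1.696, 0.002]
contact_force: [-0.3, -0.8, -0.3]
opening: 0.0855
grip_force: 0.0
```

```bash
python3 - <<'E'
from h import *
todo([.574,.340],.2,155,'foot')
c,K,D,C=shot('wrist'); cv2.imwrite('pics/w3.png',c); np.savez('w3.npz',c=c,K=K,D=D,C=C)
E
```

```text
foot shift [ 0.02  0.03 -0.01] turn_z 0.04 q6 0.85 tilt [0.001  0.0005]
```

View pics/w3.png

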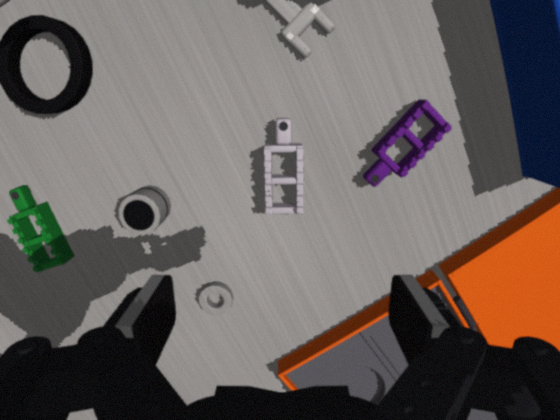

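The footpeg frame spans (265–303, 147–213), aligned with the view. The short socket at (140,208) is clear.

```bash
python3 - <<'E'
from h import *
d=np.load('w3.npz'); p=ray([[265,147],[303,147],[303,213],[265,213]],d['K'],d['D'],d['C'],.0225)[:,:2]
u=p[0]+p[1]-p[2]-p[3]; print(p.mean(0),np.degrees(np.arctan2(u[1],u[0])),np.linalg.norm(u)/2)
todo(p.mean(0),.004,np.degrees(np.arctan2(u[1],u[0]))+90)
E
```

```text
[0.57607271 0.34192078] 65.50589240730196 0.058973567255446634
 shift [0.07 0.05 3.9 ] turn_z -0.02 q6 0.86 tilt [0.0007 0.0003]
```

Request:
{"api": "play_rows", "payload": {"series": [[1,[0.06,0.04,0.7],[0,0,0]],[1,[0,0,0.8],[0,0,0]],[1,[0,0,0.8],[0,0,0]],[1,[0,0,0.7],[0,0,0]],[0.7,[0,0,0.5],[0,0,0]],[0.5,[0,0,0.25],[0,0,0]],[0.4,[0,0,0.1],[0,0,0]],[0.3,[0,0,0],[0,0,0]]]}}

```text
t: 10.12
tool_pos: [0.5757, 0.3421, 0.0069]
tool_rot: [2.646, 1.694, 0.003]
contact_force: [-0.2, 0.8, -1.0]
opening: 0.0327
grip_force: 41.6
```

Request:
{"api": "play_rows", "payload": {"series": [[0,[0,0,0],[0,0,0]],[0,[0,0,0],[0,0,0]],[0,[0,0,0],[0,0,0]],[0,[0,0,0],[0,0,0]]], "force": 50}}

```text
t: 10.62
tool_pos: [0.575, 0.3418, 0.0058]
tool_rot: [-2.646, -1.694, -0.0]
contact_force: [0.2, -0.2, -0.9]
opening: 0.0324
grip_force: 53.8
```

Request:
{"api": "play_rows", "payload": {"series": [[0,[0,0,-0.4],[0,0,0]],[0,[0,0,-0.7],[0,0,0]],[0,[0,0,-0.7],[0,0,-0.9]],[0,[0,0,-0.7],[0,0,-0.9]],[0,[0,0,0],[0,0,-0.9]],[0,[0,0,0],[0,0,-0.9]],[0,[0,0,0],[0,0,-0.9]],[0,[0,0,0],[0,0,0]]]}}

```text
t: 11.62
tool_pos: [0.5754, 0.342, 0.1324]
tool_rot: [1.994, 2.426, 0.003]
contact_force: [-0.1, 0.3, -1.2]
opening: 0.0325
grip_force: 53.9
```

```bash
python3 - <<'E'
from h import *
todo([.6346,.111],.13,11,'short')
E
```

```text
short shift [-4.76  0.27  0.05] turn_z 0.02 q6 0.23 tilt [0.0016 0.0007]
```

Request:
{"api": "play_rows", "payload": {"series": [[0,[-0.7,0.04,0],[0,0,0]],[0,[-0.8,0.04,0],[0,0,0]],[0,[-0.8,0.05,0],[0,0,0]],[0,[-0.8,0.05,0],[0,0,0]],[0,[-0.8,0.05,0],[0,0,0]],[0,[-0.7,0.05,0],[0,0,0]],[0,[-0.4,0,0],[0,0,0]],[0,[0,0,0],[0,0,0]]]}}

```text
t: 12.62
tool_pos: [0.6378, 0.0985, 0.1313]
tool_rot: [1.996, 2.426, 0.001]
contact_force: [0.3, 0.2, -1.2]
opening: 0.0325
grip_force: 53.9
```

```bash
python3 - <<'E'
from h import *
todo([.6374,.0987],.0125,11,'short')
c,K,D,C=shot('wrist'); cv2.imwrite('pics/w4.png',c); np.savez('w4.npz',c=c,K=K,D=D,C=C)
E
```

```text
short shift [ 0.01 -0.01  2.38] turn_z 0.01 q6 -0.16 tilt [0.0005 0.0004]
```

View pics/w4.png

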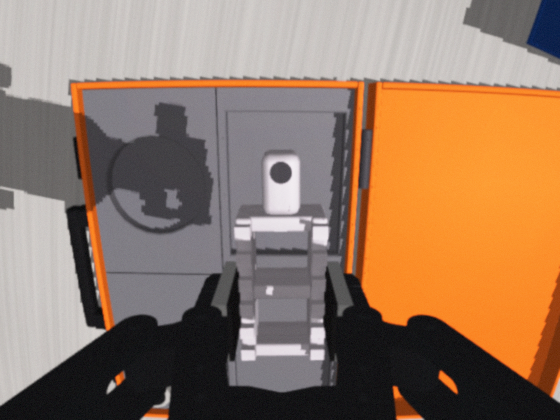

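The peg is held level, lined up with the short pocket (corners near (227,111) and (347,111)).

Request:
{"api": "play_rows", "payload": {"series": [[0,[0,0,0.6],[0,0,0]],[0,[0,0,0.7],[0,0,0]],[0,[0,0,0.6],[0,0,0]],[0,[0,0,0.25],[0,0,0]],[0,[0,0,0.12],[0,0,0]],[0,[0,0,0.06],[0,0,0]],[0,[0,0,0.03],[0,0,0]],[0,[0,0,0],[0,0,0]]]}}

```text
t: 13.68
tool_pos: [0.638, 0.0993, 0.0136]
tool_rot: [1.993, 2.428, 0.001]
contact_force: [0.7, -0.5, -0.3]
opening: 0.0326
grip_force: 53.9
```

Request:
{"api": "play_rows", "payload": {"series": [[0.5,[0,0,0],[0,0,0]],[0.5,[0,0,0],[0,0,0]],[0.5,[0,0,-0.4],[0,0,0]],[0.5,[0,0,-0.8],[0,0,0]],[0.8,[0,0,-0.8],[0,0,0]],[1,[0,0,-0.8],[0,0,-0.6]],[1,[0,0,-0.9],[0,0,0]],[1,[0,0,0],[0,0,0]]]}}

```text
t: 14.68
tool_pos: [0.6407, 0.0994, 0.2059]
tool_rot: [1.884, 2.502, 0.012]
contact_force: [0.1, -0.1, -0.0]
opening: 0.0852
grip_force: 0.0
```

```bash
python3 - <<'E'
from h import *
todo([.578,-.342],.2,16,'grip')
E
```

```text
grip shift [-8.14 -3.65  0.1 ] turn_z 0.01 q6 -0.24 tilt [0.0122 0.0005]
```

Request:
{"api": "play_rows", "payload": {"series": [[1,[-0.8,-0.36,0.05],[0,0,0]],[1,[-0.9,-0.41,0.05],[0,0,0]],[1,[-0.9,-0.41,0],[0,0,0]],[1,[-0.9,-0.41,0],[0,0,0]],[1,[-0.9,-0.41,0],[0,0,0]],[1,[-0.9,-0.41,0],[0,0,0]],[1,[-0.9,-0.41,0],[0,0,0]],[1,[-0.9,-0.41,0],[0,0,0]]]}}

```text
t: 15.68
tool_pos: [0.5797, -0.2879, 0.193]
tool_rot: [-1.89, -2.51, -0.0]
contact_force: [0.0, 0.4, 0.0]
opening: 0.0854
grip_force: 0.0
```

Request:
{"api": "play_rows", "payload": {"series": [[1,[-0.9,-0.4,0],[0,0,0]],[1,[-0.14,-0.06,0],[0,0,0]],[1,[0,0,0],[0,0,0]],[1,[0,0,0],[0,0,0]]]}}

```text
t: 16.18
tool_pos: [0.5729, -0.3415, 0.1928]
tool_rot: [-1.888, -2.511, -0.001]
contact_force: [-0.2, -0.3, 0.9]
opening: 0.0854
grip_force: 0.0
```

```bash
python3 - <<'E'
from h import *
todo([.578,-.342],.2,16,'grip')
c,K,D,C=shot('wrist'); cv2.imwrite('pics/w5.png',c); np.savez('w5.npz',c=c,K=K,D=D,C=C)
E
```

```text
grip shift [-0.04  0.1  -0.14] turn_z 0.02 q6 -0.93 tilt [-0.0002  0.0006]
```

View pics/w5.png

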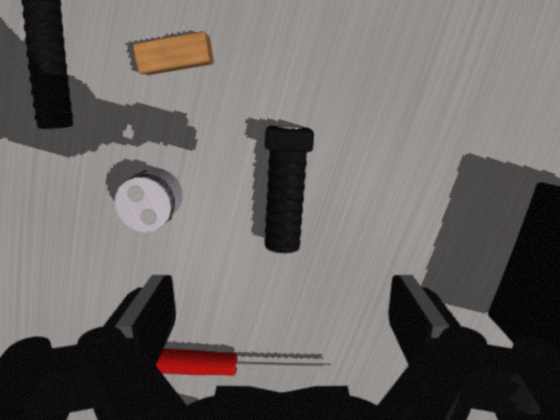

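The grip's drum end is at about (289,128) and the tail at (283,250); piston top centre is at (144,203).

```bash
python3 - <<'E'
from h import *
d=np.load('w5.npz'); g=lambda p,z:ray(p,d['K'],d['D'],d['C'],z)[:,:2]
p=g([[287.5,160],[283,240],[283,250]],.016); dr=g([[289,129]],.030)[0]
u=p[0]-p[1];u/=np.linalg.norm(u);a=np.degrees(np.arctan2(u[1],u[0]))
print(a,p[2]+.054*u,'len',(dr-p[2])@u,'piston',g([[144,203]],.042))
todo(p[2]+.054*u,.004,a+90,'grip')
E
```

```text
103.2470976337706 [ 0.57855428 -0.34811576] len 0.11120988183054789 piston [[ 0.46552228 -0.38231919]]
grip shift [-0.16  0.07  3.78] turn_z 0.36 q6 -0.93 tilt [-0.0001  0.0004]
```

Request:
{"api": "play_rows", "payload": {"series": [[1,[-0.1,0.08,0.7],[0,0,0.2]],[1,[0,0,0.8],[0,0,0]],[1,[0,0,0.8],[0,0,0]],[1,[0,0,0.7],[0,0,0]],[0.75,[0,0,0.45],[0,0,0]],[0.6,[0,0,0.2],[0,0,0]],[0.5,[0,0,0.1],[0,0,0]],[0.4,[0,0,0.04],[0,0,0]]]}}

```text
t: 17.23
tool_pos: [0.5786, -0.3471, 0.0045]
tool_rot: [1.923, 2.482, -0.0]
contact_force: [-1.8, 0.3, 0.7]
opening: 0.034
grip_force: 0.4
```

Request:
{"api": "play_rows", "payload": {"series": [[0,[0,0,0],[0,0,0]],[0,[0,0,0],[0,0,0]],[0,[0,0,0],[0,0,0]],[0,[0,0,0],[0,0,0]]]}}

```text
t: 17.73
tool_pos: [0.5787, -0.3472, 0.0046]
tool_rot: [1.923, 2.481, 0.0]
contact_force: [-0.4, 1.0, 6.0]
opening: 0.0306
grip_force: 49.9
```

Request:
{"api": "play_rows", "payload": {"series": [[0,[0,0,-0.3],[0,0,0]],[0,[0,0,-0.6],[0,0,0]],[0,[0,0,-0.7],[0,0,0]],[0,[0,0,-0.7],[0,0,0.3]],[0,[0,0,-0.3],[0,0,0]],[0,[0,0,0],[0,0,0]],[0,[0,0,0],[0,0,0]]]}}

```text
t: 18.6
tool_pos: [0.5769, -0.3457, 0.131]
tool_rot: [-1.973, -2.44, 0.0]
contact_force: [-0.8, 1.2, -1.3]
opening: 0.0302
grip_force: 49.4
```

```bash
python3 - <<'E'
from h import *
todo([.661,-.0228],.13,9,'long')
c,K,D,C=shot('wrist'); cv2.imwrite('pics/w6.png',c); np.savez('w6.npz',c=c,K=K,D=D,C=C)
E
```

```text
long shift [5.96 3.   0.03] turn_z 0.38 q6 -0.86 tilt [-0.0028  0.0022]
```

View pics/w6.png

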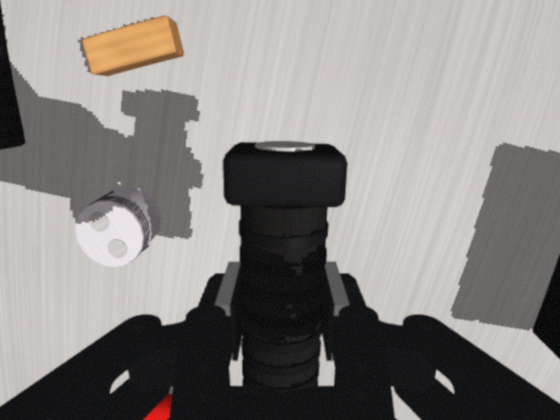

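The grip is held straight with its drum at (285,175), aligned with the tool axis.

Request:
{"api": "play_rows", "payload": {"series": [[0,[0.6,0.3,0],[0,0,0]],[0,[0.8,0.4,0],[0,0,0.1]],[0,[0.8,0.4,0],[0,0,0]],[0,[0.8,0.4,0],[0,0,0]],[0,[0.8,0.4,0],[0,0,0]],[0,[0.8,0.4,0],[0,0,0]],[0,[0.8,0.4,0],[0,0,0]],[0,[0.5,0.25,0],[0,0,0]]]}}

```text
t: 19.65
tool_pos: [0.6632, -0.0259, 0.1312]
tool_rot: [-1.989, -2.428, 0.002]
contact_force: [-0.1, 0.1, -0.9]
opening: 0.0301
grip_force: 49.4
```

Request:
{"api": "play_rows", "payload": {"series": [[0,[0.06,0.05,0],[0,0,0]],[0,[0,0,0],[0,0,0]],[0,[0,0,0],[0,0,0]]]}}

```text
t: 20.02
tool_pos: [0.6654, -0.0258, 0.1328]
tool_rot: [-1.994, -2.427, 0.001]
contact_force: [0.4, -0.2, -1.9]
opening: 0.03
grip_force: 49.5
```

```bash
python3 - <<'E'
from h import *
d=np.load('w6.npz'); e=ray([[285,143]],d['K'],d['D'],d['C'],.131-.0046+.032)[0]; print('drum end from tcp', np.linalg.norm(e[:2]-[.5769,-.3457]))
todo([.661,-.0228],.0116,11,'long')
c,K,D,C=shot('wrist'); cv2.imwrite('pics/w7.png',c); np.savez('w7.npz',c=c,K=K,D=D,C=C)
E
```

```text
drum end from tcp 0.05983592047204305
long shift [ 0.08 -0.07  2.42] turn_z 0.02 q6 -0.35 tilt [-0.001  -0.0002]
```

View pics/w7.png

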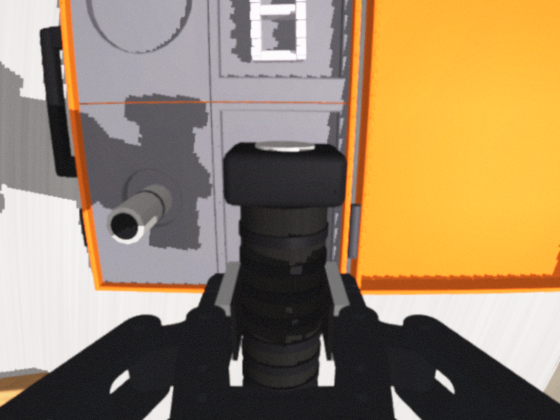

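The socket stands in the small pocket, the footpeg lies in the short one, and the divider runs at row 102.

```bash
python3 - <<'E'
from h import *
d=np.load('w7.npz'); a=np.radians(11); y=np.array([-np.sin(a),np.cos(a)]); x=np.array([np.cos(a),np.sin(a)])
p=ray([[280,102]],d['K'],d['D'],d['C'],.017)[0,:2]; L=np.array([.661,-.0228])
print('divider to centre',(p-L)@y, 'edges x', [(q-L)@x for q in ray([[221,112],[340,112]],d['K'],d['D'],d['C'],.017)[:,:2]])
E
```

```text
divider to centre 0.0669548706849441 edges x [np.float64(-0.03791523326522258), np.float64(0.04249241007380875)]
```

Request:
{"api": "play_rows", "payload": {"series": [[0,[0,-0.04,0.6],[0,0,0]],[0,[0,0,0.7],[0,0,0]],[0,[0,0,0.6],[0,0,0]],[0,[0,0,0.25],[0,0,0]],[0,[0,0,0.12],[0,0,0]],[0,[0,0,0.08],[0,0,0]],[0,[0,0,0.04],[0,0,0]],[0,[0,0,0],[0,0,0]]]}}

```text
t: 21.08
tool_pos: [0.6643, -0.0251, 0.0145]
tool_rot: [1.992, 2.428, 0.001]
contact_force: [0.5, -0.8, -1.3]
opening: 0.0306
grip_force: 49.5
```

Request:
{"api": "play_rows", "payload": {"series": [[0,[0,0,0.03],[0,0,0]],[0,[0,0,0],[0,0,0]]]}}

```text
t: 21.32
tool_pos: [0.6639, -0.0251, 0.0124]
tool_rot: [1.993, 2.428, 0.0]
contact_force: [-0.0, 1.2, -0.8]
opening: 0.0303
grip_force: 49.5
```

Request:
{"api": "play_rows", "payload": {"series": [[0.5,[0,0,0],[0,0,0]],[0.5,[0,0,0],[0,0,0]],[0.5,[0,0,-0.4],[0,0,0]],[0.5,[0,0,-0.8],[0,0,0]],[0.8,[0,0,-0.8],[0,0,0]],[1,[0,0,-0.8],[0,0,0]],[1,[0,0,-0.6],[0,0,0]],[1,[0,0,0],[0,0,0]]]}}

```text
t: 22.32
tool_pos: [0.6663, -0.0255, 0.1882]
tool_rot: [1.988, 2.422, 0.007]
contact_force: [0.3, 0.8, 0.3]
opening: 0.0856
grip_force: 0.0
```

```bash
python3 - <<'E'
from h import *
todo([.4648,-.3829],.19,11,'piston')
E
```

```text
piston shift [-6.23 -5.35 -0.06] turn_z 0.03 q6 -0.35 tilt [ 0.0089 -0.0014]
```

Request:
{"api": "play_rows", "payload": {"series": [[1,[-0.5,-0.43,0],[0,0,0]],[1,[-0.7,-0.6,0],[0,0,0]],[1,[-0.7,-0.6,0],[0,0,0]],[1,[-0.7,-0.6,0],[0,0,0]],[1,[-0.7,-0.6,0],[0,0,0]],[1,[-0.7,-0.6,0],[0,0,0]],[1,[-0.7,-0.6,0],[0,0,0]],[1,[-0.7,-0.6,0],[0,0,0]]]}}

```text
t: 23.32
tool_pos: [0.488, -0.3358, 0.1812]
tool_rot: [-1.992, -2.427, -0.0]
contact_force: [1.1, -0.1, -0.1]
opening: 0.0856
grip_force: 0.0
```

Request:
{"api": "play_rows", "payload": {"series": [[1,[-0.7,-0.6,0],[0,0,0]],[1,[-0.15,-0.13,0],[0,0,0]],[1,[0,0,0],[0,0,0]],[1,[0,0,0],[0,0,0]]]}}

```text
t: 23.82
tool_pos: [0.4624, -0.3827, 0.1819]
tool_rot: [-1.991, -2.429, -0.001]
contact_force: [0.2, 0.5, 0.4]
opening: 0.0852
grip_force: 0.0
```

```bash
python3 - <<'E'
from h import *
c,K,D,C=shot('wrist'); cv2.imwrite('pics/w8.png',c)
g=cv2.inRange(c,(165,160,160),(255,255,255)); n,l,s,ct=cv2.connectedComponentsWithStats(g)
for i in range(1,n):
    if s[i,4]>800: print(s[i],ct[i], ray([ct[i]],K,D,C,.042)[0,:2])
todo([.4648,-.3829],.016,11,'piston')
E
```

```text
[ 255  169   59   57 1996] [284.13226453 197.2740481 ] [ 0.46432369 -0.38394363]
piston shift [-0.01  0.04  3.32] turn_z 0.04 q6 -1.01 tilt [-0.0002  0.0006]
```

View pics/w8.png

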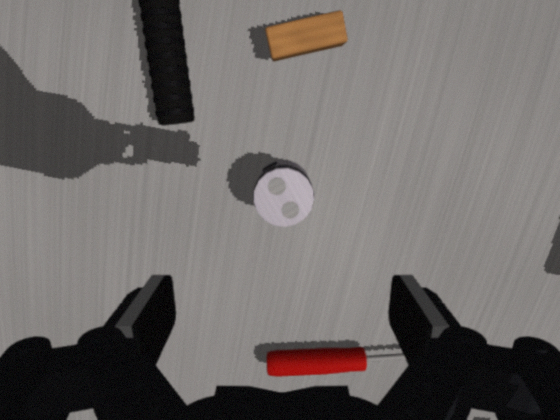

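The piston top is at (284,197); the plain grip's end at (175,120) is clear of the fingers.

Request:
{"api": "play_rows", "payload": {"series": [[1,[-0.01,0.03,0.7],[0,0,0]],[1,[0,0,0.8],[0,0,0]],[1,[0,0,0.8],[0,0,0]],[1,[0,0,0.6],[0,0,0]],[0.8,[0,0,0.3],[0,0,0]],[0.7,[0,0,0.1],[0,0,0]],[0.6,[0,0,0],[0,0,0]],[0.5,[0,0,0],[0,0,0]]]}}

```text
t: 24.88
tool_pos: [0.4645, -0.385, 0.0191]
tool_rot: [1.991, 2.426, -0.001]
contact_force: [0.2, -0.2, -1.2]
opening: 0.0468
grip_force: 51.4
```

Request:
{"api": "play_rows", "payload": {"series": [[0,[0,0,0],[0,0,0]],[0,[0,0,0],[0,0,0]],[0,[0,0,0],[0,0,0]],[0,[0,0,0],[0,0,0]]]}}

```text
t: 25.38
tool_pos: [0.4645, -0.385, 0.019]
tool_rot: [1.991, 2.426, -0.0]
contact_force: [1.7, 0.8, 5.9]
opening: 0.0463
grip_force: 52.0
```

Request:
{"api": "play_rows", "payload": {"series": [[0,[0,0,-0.4],[0,0,0]],[0,[0,0,-0.7],[0,0,0]],[0,[0,0,-0.7],[0,0,0]],[0,[0,0,-0.7],[0,0,0]],[0,[0,0,-0.3],[0,0,0]],[0,[0,0,0],[0,0,0]]]}}

```text
t: 26.12
tool_pos: [0.4638, -0.3845, 0.1585]
tool_rot: [1.992, 2.427, -0.0]
contact_force: [-0.2, -0.1, -1.3]
opening: 0.0461
grip_force: 51.6
```

```bash
python3 - <<'E'
from h import *
todo([.5443,.0932],.15,11,'wide')
E
```

```text
wide shift [9.06 3.44 0.16] turn_z 0.03 q6 -1.01 tilt [ 0.0014 -0.0016]
```

Request:
{"api": "play_rows", "payload": {"series": [[0,[0.5,0.19,0],[0,0,0]],[0,[0.8,0.3,0],[0,0,0]],[0,[0.9,0.34,0],[0,0,0]],[0,[0.9,0.34,0],[0,0,0]],[0,[0.9,0.34,0],[0,0,0]],[0,[0.9,0.34,0],[0,0,0]],[0,[0.9,0.34,0],[0,0,0]],[0,[0.9,0.34,0],[0,0,0]]]}}

```text
t: 27.12
tool_pos: [0.5205, -0.0279, 0.155]
tool_rot: [-1.99, -2.426, 0.002]
contact_force: [0.7, -0.6, -1.5]
opening: 0.0465
grip_force: 51.6
```

Request:
{"api": "play_rows", "payload": {"series": [[0,[0.9,0.34,0],[0,0,0]],[0,[0.9,0.34,0],[0,0,0]],[0,[0.5,0.2,0],[0,0,0]],[0,[0.06,0.03,0],[0,0,0]],[0,[0,0,0],[0,0,0]],[0,[0,0,0],[0,0,0]]]}}

```text
t: 27.88
tool_pos: [0.5434, 0.093, 0.1567]
tool_rot: [-1.994, -2.427, 0.001]
contact_force: [-0.6, -0.4, -1.1]
opening: 0.0465
grip_force: 51.6
```

```bash
python3 - <<'E'
from h import *
todo([.5443,.0932],.026,11,'wide')
E
```

```text
wide shift [0.   0.02 2.61] turn_z 0.02 q6 -0.16 tilt [-0.0011 -0.0003]
```

Request:
{"api": "play_rows", "payload": {"series": [[0,[0,0.02,0.6],[0,0,0]],[0,[0,0,0.7],[0,0,0]],[0,[0,0,0.6],[0,0,0]],[0,[0,0,0.3],[0,0,0]],[0,[0,0,0.2],[0,0,0]],[0,[0,0,0.12],[0,0,0]],[0,[0,0,0.06],[0,0,0]],[0,[0,0,0],[0,0,0]]]}}

```text
t: 28.88
tool_pos: [0.5453, 0.094, 0.0288]
tool_rot: [1.993, 2.428, 0.001]
contact_force: [0.4, 0.4, -1.5]
opening: 0.0469
grip_force: 51.7
```

Request:
{"api": "play_rows", "payload": {"series": [[0,[0,0,0.04],[0,0,0]],[0,[0,0,0],[0,0,0]]]}}

```text
t: 29.12
tool_pos: [0.545, 0.094, 0.0265]
tool_rot: [1.993, 2.428, 0.0]
contact_force: [-0.2, 0.6, -0.7]
opening: 0.0463
grip_force: 51.7
```

Request:
{"api": "play_rows", "payload": {"series": [[0.68,[0,0,0],[0,0,0]],[0.68,[0,0,0],[0,0,0]],[0.68,[0,0,-0.4],[0,0,0]],[0.68,[0,0,-0.8],[0,0,0]],[0.8,[0,0,-0.8],[0,0,0]],[1,[0,0,-0.8],[0,0,0]],[1,[0,0,-0.8],[0,0,0]],[1,[0,-0.5,-0.5],[0,0,0]]]}}

```text
t: 30.12
tool_pos: [0.5218, 0.0891, 0.2361]
tool_rot: [1.99, 2.425, 0.006]
contact_force: [0.1, -0.6, -0.6]
opening: 0.0855
grip_force: 0.0
```

Request:
{"api": "play_rows", "payload": {"series": [[1,[0.5,-0.5,0],[0,0,0]],[1,[0.9,-0.5,0],[0,0,0]],[1,[0.9,-0.5,0],[0,0,0]],[1,[0.9,-0.3,0],[0,0,0]],[1,[0.9,0,0],[0,0,0]],[1,[0,0,0],[0,0,0]],[1,[0,0,0],[0,0,0]]]}}

```text
t: 31.0
tool_pos: [0.3923, 0.2724, 0.2324]
tool_rot: [1.992, 2.428, 0.001]
contact_force: [-0.3, -0.7, 0.8]
opening: 0.0851
grip_force: 0.0
```

```bash
python3 - <<'E'
from h import *
c,K,D,C=shot('top'); np.savez('t9.npz',c=c,K=K,D=D,C=C)
a=cv2.resize(c[130:230,222:342],None,fx=5,fy=5,interpolation=cv2.INTER_CUBIC)
cv2.imwrite('pics/t9.png',a)
c0=np.load('top0.npz')['c']
for n,(x,y) in dict(short=(160,234),plain=(400,267)).items(): print(n,cv2.absdiff(c,c0)[y-22:y+22,x-22:x+22].mean())
E
```

```text
short 81.92596418732782
plain 11.898760330578513
```

View pics/t9.png

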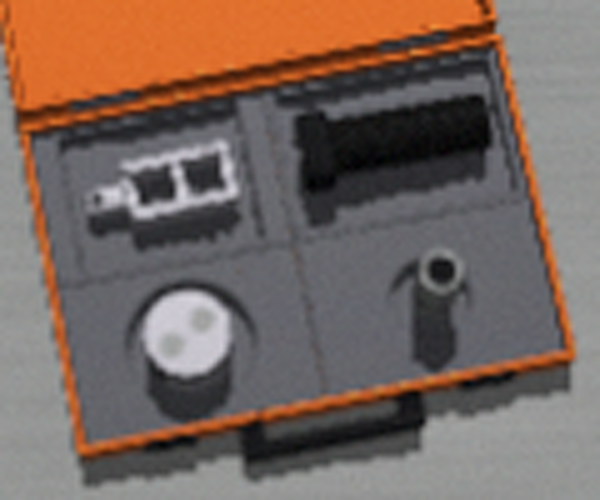

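All four sit in their pockets: footpeg (165,180), grip (395,140), piston (187,332), socket (440,270). A numeric check follows.

```bash
python3 - <<'E'
from h import *
d=np.load('t9.npz');c=d['c'];g=lambda px,z: ray(px,d['K'],d['D'],d['C'],z)[:, :2]
A=lambda p:(np.array(p,float)+.5)/5-.5+[222,130]
f=lambda n,p,z,t: print(n,((g(A(p),z).mean(0)-t)*1000).round(1))
f('piston',[[187,332]],.049,[.544,.093]); f('socket',[[440,270]],.069,[.570,-.040])
f('peg',[[85,197],[235,163]],.025,[.635,.110]); f('grip',[[297,150],[492,122]],.025,[.661,-.023])
for cc in (np.load('top0.npz')['c'],c):
    s=np.zeros(c.shape[:2],np.uint8); s[250:285,370:430]=(cc.max(2)<42)[250:285,370:430]; print(cv2.minAreaRect(cv2.findNonZero(s)))
E
```

```text
piston [0.5 2.9]
socket [ 2.2 -1. ]
peg [3.4 1.7]
grip [1.6 1.5]
((400.1493225097656, 266.4830017089844), (11.311877250671387, 42.9981689453125), 70.97439575195312)
((400.3227233886719, 266.44281005859375), (11.001960754394531, 42.70839309692383), 72.34988403320312)
```

All are within a few mm of centre, the plain grip has not moved, and the arm never came near the short socket.

```bash
python3 -c "
from station import ctrl
print(ctrl.finish_job())"
```

```text
the job is handed in; nothing more can be done
None
```

I packed the case and handed it in at about 31 s: the throttle grip, footpeg, piston and tall socket each measured within about 4 mm of their pocket centres. The plain grip has not moved. The short socket was hidden by the arm in my last picture, so I could not re-measure it, but the gripper stayed clear of it. No verdict was shown.

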